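Feed a pocket insert into the inspection fixture and lock it with the wing knob

ROBOT

A 6-joint arm with a two-finger parallel gripper is mounted at the origin on a cart in front of the work surface, level with it; the furniture and walls round the work are solid. World frame = base frame: x ahead of the robot, y to its left, z up, the work surface at z = 0. Lengths are in m, angles in rad, forces in N, time in s.
With the tool pointing down it reaches from about 0.3 to 0.775 m from the base axis. Payload 14.6 kg.
Tool frame: the origin (TCP) lies midway between the tips of the shut fingers; the grasp point (between the pads) lies 19 mm behind it (ctrl.tcp_to_grasp is the z of the grasp point in the tool frame, in m); z points along the fingers, y is the line along which they close (so a half turn about z gives the same grasp; the last joint's range is limited). The gripper opens to 94 mm and grips with 3 to 60 N. Pads are 16 mm wide; open, the fingers measure 119 mm over their backs; the gripper's body (75 mm by 177 mm) begins 78 mm behind the grasp point.
Start: joints at [-1.377, 0.3, 1.521, -0, 1.321, -0.067], TCP at [0.142, -0.531, 0.171] pointing down, gripper open.
Joint ranges: [-3.03, 3.03], [-0.79, 2.21], [0.23, 2.52], [-1.04, 4.18], [0, 3.07], [-2.55, 2.55]. Speed limits (rad/s): [2.22, 2.22, 2.57, 3.14, 3.14, 3.14].

INTERFACE

Orientations are given as [roll, pitch, yaw] about the fixed x, y, z axes, in that order (R = Rz(yaw) Ry(pitch) Rx(roll)).
In Python, from station import monitor, camera, ctrl gives the robot as it stands.
- The arm moves only by the tool apply_moves, never from a script. Its argument "plan" is one flat list of numbers, 4 for each row, row after row: the shift along the tool's x, y, z in mm, then the turn about the tool's z in rad. In form: [dx, dy, dz, spin, dx, dy, dz, spin, ...]. A call has 1 to 20 rows; each row shifts and turns the commanded pose from where the row before left it, along the tool's axes as they then stand; what a row does not reach is not made up. A row lasts 1/10 s, in which the tool goes at most 50 mm and 8.59 degrees, less where a joint would pass 70% of its speed; a pose out of reach is approached as far as the arm can. A call is refused whole if a number of a shift passes 50 or a number of a turn 0.15, either way. A call with a gripper value outside its range is refused whole. "hand" is the gripper command: -1 is shut, 1 is fully open, values between are in proportion, set as the call begins (left out, the last holds). The fingers move at their own pace and stop on an object; "squeeze" is the grip in N (left out, the last holds). Time passes only in rows, so rows that do not move let the fingers close. It gives the time, the measured TCP pose, the force, the opening and the grip force at its end, in the units of the state.
- monitor.get_obs(): the state, without advancing time (a new reading comes with each control period).
- camera(name): name is "scene" or "top"; returns a dict with "image" (480x640x3 uint8, red, green, blue), "range_z" (480x640 float32, m along the optical axis (not along the pixel's ray), 0 where there is no reading), "mtx" (3x3 intrinsics, pixels), "rvec" (rotation vector, rad) and "tvec" (3), from world to camera coordinates, as OpenCV has them. Camera axes: x right, y down, z forward; pixel columns grow to the right and rows downward; lengths in m; the calibration is good to about 2 mm. A picture is of the moment at which its call begins.
- ctrl.hand_in(): hands the job in; it is judged then, once.
The state is a dict: "time_s": time; "qpos": joint angles; "joint_vel": joint speeds; "tau": joint torques, N m; "ee_pos": TCP position; "eef_rot": TCP orientation; "force": force on the tool from outside, world axes, zero at the start; "moment": the same for the moment, N m; "grip_width": finger opening in m; "grip_force": force on a finger pad.
Only numpy, scipy, OpenCV 4.12 (cv2) and the standard library are available. Lean on these libraries where they do the work, as an engineer would, in place of code of your own. Each camera call takes 0.05 s, during which the arm holds its last target. There are 200 camera calls.

TASK

Draw the push stick out of its sleeve and use it, not the fingers, to push the grey ring insert along the fixture's covered channel until it sits fully home against the end stop. Take the stick out and lay it down on the bench on its flat underside, then turn the wing knob a quarter turn counter-clockwise, as far as it goes, so that its lobe locks the insert in. Do not knock the thin sensor plate beside the knob, and leave the other things on the bench where they are.

Things in the scene. Friction and masses are not known exactly. Their poses are not given: they have to be found in the camera images.
- fixture: Bare aluminium fixture fixed to the bench. Origin: on the bench under the insert's home place; x = feed direction (about the robot's right), y towards knob and sensor plate (away from the robot), z up. Channel 64 mm wide, floor 8 mm above the bench: open apron from x -180 to -90 mm with rails 22 mm high above the bench, then a covered tunnel to x +42. Knob axis at x -38, y +56 mm.
- channel_mouth (a point): Centre of the tunnel's mouth (fixture x -90 mm), 19 mm above the bench; axes as the fixture. Tunnel: clear height 22 mm, so only the stick's bar fits under; the clear plastic cover lies 30 to 34 mm above the bench (screw heads to 37), with a 22 mm wide slit along its middle.
- insert_home (a point): Where the insert's origin is when it is home, on the channel floor, 8 mm above the bench; axes as the fixture. The end stop's flat face is 30 mm further along x.
- sensor_plate: Thin upright aluminium plate on the fixture, 92 mm long (along fixture x), 4 mm thick, top 82 mm above the bench. Origin: lower edge, 8 mm above the bench, 39 mm from the knob axis; y points away from the knob. Its face towards the knob is 37 mm from the knob axis; a sensor barrel stands out behind. Delicate: the robot must not push it with over 6 N.
- wing_knob (a joint): Angle of the wing knob, rad, vertical axis, growing counter-clockwise from above. 0: wings along the channel, lobe outside it (open). 1.571: end of travel, wings across the channel, 7 mm between wing tip and plate, lobe behind the insert (locked). Friction 0.08 N m, no spring, stays where left. The whole turn can be made in one grasp.
- knob_grip (a point): On the knob axis, 64 mm above the bench: pinch the wings here. x runs along the wings and turns with the knob. Black knob, 60 mm over its two wings, which are 10 mm thick and reach from 46 to 74 mm above the bench. Steel lobe below, 15 to 26 mm above the bench, reaches 40 mm from the axis along -x of this point.
- sleeve: Grey sheet-metal storage sleeve fixed to the bench, no floor, closed behind, 140 mm long, 44 mm wide (61 mm over its feet), 55 mm high. Its x points out of the opening; walls from x -47 to +92 mm. The stick lies in it handle first, with only the front 50 to 55 mm of its nose showing.
- push_stick: Loose push stick, 185 mm long, about 160 g, lying on the bench. Origin: underside, handle's centre; x towards the nose, z up. Wooden handle 75 x 26 x 45 mm high (x -37.5 to 37.5); steel bar 16 wide, 12 high on the same underside, x 37.5 to 147.5, its last 12 mm a foot 28 mm wide. Balance point about x +45 mm.
- stick_nose (a point): Centre of the stick's front face, 6 mm above its underside; axes as the stick.
- stick_handle (a point): On the handle's centre, 32 mm above the underside: where to pinch the handle across its 26 mm.
- insert: Loose grey ring (pocket insert), 60 mm across, 15 mm high, hole through it, 60 g, lying on the channel floor of the open apron. Origin: centre of its underside.
- side_cutters: bystander: red-handled side cutters lying flat, 115 mm long, 10 mm high; origin: underside centre.
- spare_insert: bystander: a second grey ring like the insert, 60 mm across, 15 mm high, lying on the bench outside the fixture; not part of the job; origin: underside centre.
There are look-alikes about, which are no part of the job. What is shaped like the insert but blue is not meant.

How it is judged:
On the way, in this order (a step that is already met when the one before it is completed fails the run):
1. the stick's nose pushes the insert inside the tunnel (contact force between push_stick and insert above 0.05 N and x of stick_nose in the frame of channel_mouth above 0.005 m).
2. the insert is home against the stop, with the knob still open (x of insert in the frame of insert_home above -0.005 m and horizontal distance between insert and insert_home below 0.008 m and value of joint wing_knob below 0.6 rad), for 0.2 s.
3. the stick lies on the bench on its underside and the knob is still open (height (world z) of push_stick below 0.005 m and angle between push_stick's own z axis and vertical below 0.1 rad and value of joint wing_knob below 0.6 rad), for 0.2 s.
At the end, for the whole second after the job is handed in: The insert is home (within 5 mm of the stop and 8 mm of the home point), the wing knob is turned past 1.40 rad, the push stick lies still on the bench on its underside (origin under 5 mm high, tilt under 0.1 rad) (x of insert in the frame of insert_home above -0.005 m and horizontal distance between insert and insert_home below 0.008 m and value of joint wing_knob above 1.4 rad and height (world z) of push_stick below 0.005 m and angle between push_stick's own z axis and vertical below 0.1 rad and linear speed of each of push_stick, insert below 0.02 m/s); the robot touches nothing.
It fails at once if the fingers push the insert (over 1 N) (contact force between the fingers and insert above 1 N).
It fails at once if the robot presses on the sensor plate with over 6 N (contact force between any of the fingers, the arm and sensor_plate above 6 N).
It fails at once if a bystander is moved over 40 mm (distance of any of side_cutters, spare_insert from where it was at the start of the episode above 0.04 m).
It also fails if it takes over 67 s, if anything falls off the work surface, if the arm or the gripper's body presses on something with over 40 N, if the wrist force passes 120 N, or if a joint passes its speed limit or range.

## Working session

There is one attempt and no reset: what is moved stays moved. The work goes in short steps, Python scripts to look and compute and a tool call to move; the robot and the scene stay as the last step left them, time stands still between calls to the robot, and variables do not carry over. Pictures are saved under pics/ and viewed, at most 10 in all, crops included, and the job is handed in when it is done.

Besides the shell and the picture viewer there is one more tool, called after "Request:" by a JSON object that holds its "method" and its "body". apply_moves: Moves the arm, as the interface text tells. Its arguments: {"type":"object","properties":{"plan":{"type":"array","items":{"type":"number"}},"hand":{"type":"number"},"squeeze":{"type":"number"}},"required":["plan"]}

```bash
mkdir -p pics; ls; cat > h.py <<'E'
import numpy as np, cv2
from station import monitor, camera, ctrl
def cam(n):
    c=camera(n); c['R']=cv2.Rodrigues(np.array(c['rvec'],float))[0]; c['t']=np.array(c['tvec'],float).ravel(); return c
def pts(c):
    z=c['range_z']; K=np.array(c['mtx']); v,u=np.mgrid[:480,:640]
    P=np.stack([(u-K[0,2])/K[0,0]*z,(v-K[1,2])/K[1,1]*z,z],-1)
    W=(P-c['t'])@c['R']; W[z==0]=np.nan; return W
def ray(c,u,v,h):
    K=np.array(c['mtx']); d=c['R'].T@np.array([(u-K[0,2])/K[0,0],(v-K[1,2])/K[1,1],1]); o=-c['R'].T@c['t']
    return o+d*(h-o[2])/d[2]
def px(c,p):
    return cv2.projectPoints(np.array(p,float).reshape(-1,3),np.array(c['rvec'],float),c['t'],np.array(c['mtx'],float),None)[0].reshape(-1,2)
def save(c,f): cv2.imwrite(f,cv2.cvtColor(c['image'],cv2.COLOR_RGB2BGR))
E
python3 - <<'E'
from h import *
import pickle
for n in('top','scene'):
    c=cam(n); save(c,f'pics/{n}0.png'); pickle.dump(c,open(n+'0.pkl','wb')); print(n,-c['R'].T@c['t'],c['mtx'][0])
print(monitor.get_obs(),ctrl.tcp_to_grasp)
E
```

```text
pics
top [0.40059055 0.07319761 1.056571  ] [508.02947981   0.         319.38044444]
scene [-0.01101647  0.70919172  0.53309648] [469.6180753    0.         313.30693137]
{'time_s': 0.1, 'qpos': array([-1.37658249e+00,  3.00421016e-01,  1.52150028e+00,  7.31323669e-06,
        1.32067964e+00, -6.65707460e-02]), 'joint_vel': array([-0.00060963, -0.00150483, -0.00264721,  0.0009842 ,  0.00026246,
        0.00102   ]), 'tau': array([ 4.55449044e-04, -5.32645977e+01, -3.53280866e+01,  7.09347054e-02,
        2.35636201e-02, -6.37576136e-05]), 'ee_pos': array([ 0.14177632, -0.53114647,  0.17064799]), 'eef_rot': array([-3.14058707e+00, -7.41407927e-05,  2.60782734e-01]), 'force': array([0.44049687, 0.62884969, 0.52745681]), 'moment': array([-0.04824488,  0.03043812,  0.02431322]), 'grip_force': 0.0, 'grip_width': 0.09385882817749071} -0.0188
```

View pics/top0.png

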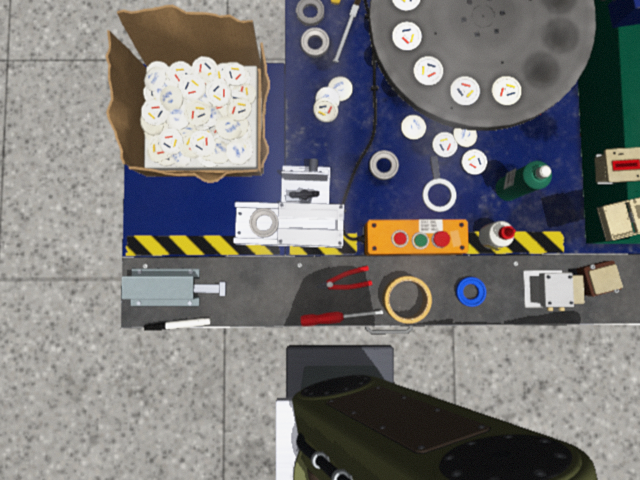

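View pics/scene0.png

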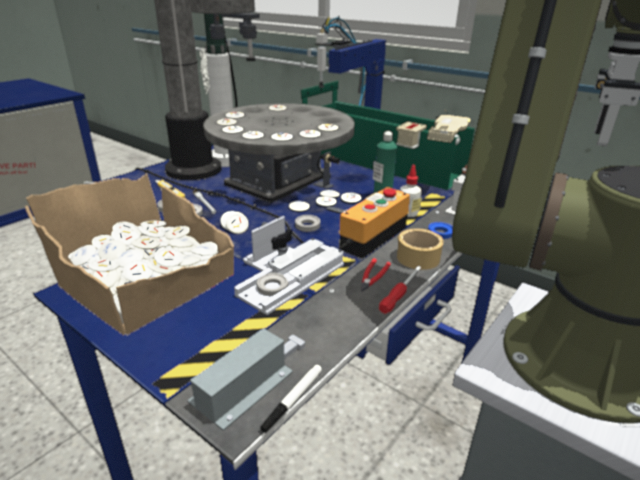

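The top view shows the sleeve at (160,288) with the stick's foot at (221,289). The fixture spans (235-345, 205-245), with the insert at (263,222), the knob at (303,194) and the plate at (305,170). In the scene view the sleeve is at (240,375), the fixture at (290,275) and the cutters at (375,272).

```bash
python3 - <<'E'
from h import *
import pickle
c=pickle.load(open('top0.pkl','rb')); W=pts(c)
im=cv2.cvtColor(c['image'],cv2.COLOR_RGB2BGR)
a=cv2.resize(im[155:330,115:355],None,fx=3.3,fy=3.3,interpolation=cv2.INTER_CUBIC); cv2.imwrite('pics/crop0.png',a)
# heights along rows
for (u,v) in [(160,288),(220,289),(263,222),(245,222),(320,225),(303,194),(305,170),(290,215),(210,289),(130,275),(240,300)]:
    print(u,v,W[v,u].round(3),W[v-1:v+2,u-1:u+2,2].round(3).ravel())
Z=W[...,2]
def box(m,h,name):
    n,l,s,_=cv2.connectedComponentsWithStats(m.astype(np.uint8)); 
    for i in range(1,n):
        if s[i,4]>25:
            q=np.argwhere(l==i)[:,::-1].astype(np.float32); P=np.array([ray(c,*p,h)[:2]for p in q]).astype(np.float32)
            print(name,s[i].tolist(),cv2.minAreaRect(P))
roi=np.zeros(Z.shape,bool); roi[255:325,115:240]=1
box(roi&(Z>.045)&(Z<.065),.055,'sleeve top')
box(roi&(Z>.006)&(Z<.02),.012,'bar')
roi[:]=0; roi[150:250,225:355]=1
box(roi&(Z>.026)&(Z<.04),.034,'cover')
box(roi&(Z>.06)&(Z<.08),.074,'knob')
box(roi&(Z>.076),.082,'plate')
box(roi&(Z>.016)&(Z<.026),.022,'rails')
E
```

```text
160 288 [0.381 0.38  0.054] [0.053 0.052 0.054 0.057 0.054 0.05  0.054 0.053 0.054]
220 289 [0.377 0.271 0.01 ] [0.008 0.006 0.012 0.009 0.01  0.01  0.014 0.01  0.01 ]
263 222 [0.514 0.183 0.007] [0.006 0.005 0.006 0.007 0.007 0.006 0.006 0.006 0.004]
245 222 [0.514 0.22  0.011] [0.007 0.008 0.007 0.005 0.011 0.007 0.005 0.007 0.007]
320 225 [0.507 0.065 0.009] [0.009 0.006 0.006 0.005 0.009 0.006 0.009 0.006 0.007]
303 194 [0.563 0.099 0.066] [0.071 0.066 0.069 0.067 0.066 0.068 0.069 0.071 0.067]
305 170 [0.623 0.096 0.011] [0.012 0.011 0.012 0.012 0.011 0.01  0.009 0.008 0.01 ]
290 215 [0.526 0.126 0.031] [0.034 0.034 0.033 0.03  0.031 0.033 0.036 0.031 0.03 ]
210 289 [0.377 0.291 0.012] [0.011 0.012 0.01  0.01  0.012 0.009 0.008 0.008 0.011]
130 275 [ 0.407  0.459 -0.002] [ 0.    -0.     0.    -0.002 -0.002 -0.    -0.004 -0.004 -0.006]
240 300 [ 0.354  0.231 -0.001] [ 0.     0.003 -0.003 -0.002 -0.001  0.001 -0.004 -0.001  0.   ]
sleeve top [121, 277, 74, 23, 1645] ((0.3806154131889343, 0.38437098264694214), (0.14160652458667755, 0.04286998510360718), 89.60692596435547)
bar [193,
[... 1326 characters left out ...]
5), 5.792482852935791)
knob [289, 190, 31, 9, 192] ((0.5617151260375977, 0.09649515151977539), (0.05859614908695221, 0.015782024711370468), 89.67334747314453)
plate [281, 172, 48, 4, 102] ((0.6019030809402466, 0.09514552354812622), (0.09143566340208054, 0.004778856877237558), 86.9260482788086)
rails [286, 195, 14, 7, 50] ((0.5620711445808411, 0.12139830738306046), (0.02674887888133526, 0.012444096617400646), 89.6706771850586)
rails [235, 202, 44, 36, 647] ((0.51784348487854, 0.19576658308506012), (0.08984826505184174, 0.07028624415397644), 87.74346160888672)
rails [234, 238, 44, 7, 216] ((0.4740931987762451, 0.1970541775226593), (0.08811330795288086, 0.010280775837600231), 87.85052490234375)
```

View pics/crop0.png

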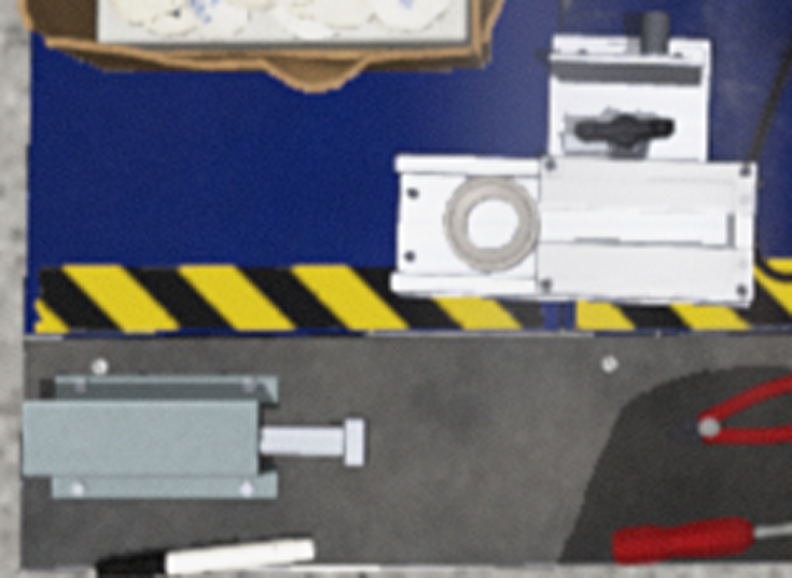

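The crop shows the sleeve opening at crop x 275, the bar and foot at (310,440), the fixture turned about 2°, and the knob at (625,128). I'll move above the bar and check the box clearance.

Request:
{"method": "apply_moves", "body": {"plan": [0, 0, -9, -0.1456, 0, 0, -9, -0.1456, 0, 0, -9, -0.1456, 0, 0, -9, -0.1456, 0, 0, -9, -0.1456, 0, 0, -9, -0.1456, 0, 0, -9, -0.1456, 0, 0, -9, -0.1456, 0, 0, -9, -0.1456], "hand": 0.06, "squeeze": 30}}

```text
time_s: 1.0
ee_pos: [0.1418, -0.5312, 0.2522]
eef_rot: [-3.141, -0.001, 1.577]
force: [0.1, -0.3, 0.2]
grip_width: 0.0497
grip_force: 0.0
```

```bash
python3 - <<'E'
from h import *
import pickle
c=pickle.load(open('top0.pkl','rb')); W=pts(c); Z=W[...,2]
m=np.zeros(Z.shape,bool); m[0:200,90:275]=1
for lo,hi in((.03,.08),(.08,.12),(.12,.25)):
    q=W[m&(Z>lo)&(Z<hi)]; print(lo,q[:,:2].min(0),q[:,:2].max(0))
    for y0 in (.2,.3,.4):
        s=q[(q[:,1]>y0)&(q[:,1]<y0+.1)]; print(y0,s[:,0].min() if len(s) else None)
print(np.nanmedian(Z[200:225,140:220]),np.nanmedian(Z[300:312,150:240]))
# insert ring: low-saturation darker mask
hsv=cv2.cvtColor(c['image'],cv2.COLOR_RGB2HSV)[205:243,238:280]
m=((hsv[...,2]<215)).astype(np.uint8)
cn,_=cv2.findContours(m,cv2.RETR_EXTERNAL,cv2.CHAIN_APPROX_NONE)
k=max(cn,key=cv2.contourArea);(u,v),r=cv2.minEnclosingCircle(k);print(u+238,v+205,r,ray(c,u+238,v+205,.023))
# table edge
print(ray(c,122,230,0))
E
```

```text
0.03 [0.58565854 0.16705602] [0.86157134 0.44116702]
0.2 0.5856585376608168
0.3 0.5962452382263272
0.4 0.6092469034425314
0.08 [0.58717177 0.16220108] [0.87403631 0.46247372]
0.2 0.5871717673388807
0.3 0.5931749407913837
0.4 0.6067006655783619
0.12 [0.67554929 0.17212772] [0.89921795 0.46540635]
0.2 0.8657920298123047
0.3 0.8638827174029974
0.4 0.6755492946207595
-0.0016734928784658864 -0.0009369167253672489
259.35365867614746 223.5 26.98581314086914 [0.50969612 0.1891885  0.023     ]
[0.50022573 0.477743   0.        ]
```

Request:
{"method": "apply_moves", "body": {"plan": [36, 21.5, 0, 0, 36, 21.5, 0, 0, 36, 21.5, 0, 0, 36, 21.5, 0, 0, 36, 21.5, 0, 0, 36, 21.5, 0, 0, 36, 21.5, 0, 0, 36, 21.5, 0, 0, 36, 21.5, 0, 0, 36, 21.5, 0, 0, 36, 21.5, 0, 0, 36, 21.5, 0, 0]}}

```text
time_s: 2.2
ee_pos: [0.4001, -0.0976, 0.2521]
eef_rot: [3.142, 0.0, 1.571]
force: [0.1, -0.3, -0.3]
grip_width: 0.0501
grip_force: 0.0
```

Request:
{"method": "apply_moves", "body": {"plan": [35, -2, 0, 0, 35, -2, 0, 0, 35, -2, 0, 0, 35, -2, 0, 0, 35, -2, 0, 0, 35, -2, 0, 0, 35, -2, 0, 0, 35, -2, 0, 0, 35, -2, 0, 0, 35, -2, 0, 0, 35, -2, 0, 0]}}

```text
time_s: 3.3
ee_pos: [0.377, 0.2872, 0.252]
eef_rot: [-3.141, 0.0, 1.571]
force: [0.5, -0.3, 0.7]
grip_width: 0.0498
grip_force: 0.0
```

Request:
{"method": "apply_moves", "body": {"plan": [0, 0, 35, 0, 0, 0, 35, 0, 0, 0, 35, 0, 0, 0, 35, 0, 0, 0, 35, 0, 0, 0, 35, 0, 0, 0, 20, 0, 0, 0, 10, 0, 0, 0, 8, 0, 0, 0, 0, 0]}}

```text
time_s: 4.3
ee_pos: [0.3774, 0.2857, 0.0039]
eef_rot: [-3.141, 0.0, 1.571]
force: [-0.4, 0.4, 0.4]
grip_width: 0.0495
grip_force: 0.0
```

Request:
{"method": "apply_moves", "body": {"plan": [0, 0, 0, 0, 0, 0, 0, 0, 0, 0, 0, 0, 0, 0, 0, 0, 0, 0, 0, 0], "hand": -1}}

```text
time_s: 4.8
ee_pos: [0.3776, 0.2857, 0.0044]
eef_rot: [3.141, -0.0, 1.571]
force: [0.3, -0.3, 0.6]
grip_width: 0.013
grip_force: 0.0
```

Request:
{"method": "apply_moves", "body": {"plan": [0, 0, 0, 0, 0, 0, 0, 0, 0, 0, 0, 0]}}

```text
time_s: 5.1
ee_pos: [0.3775, 0.2857, 0.0042]
eef_rot: [3.142, 0.0, 1.571]
force: [-0.0, 0.2, 0.3]
grip_width: 0.0003
grip_force: 0.0
```

```bash
python3 - <<'E'
from h import *
c=cam('scene'); a=c['image'][250:450,150:400]; cv2.imwrite('pics/s1.png',cv2.cvtColor(cv2.resize(a,None,fx=3,fy=3,interpolation=2),4))
E
```

```text
(no output)
```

View pics/s1.png

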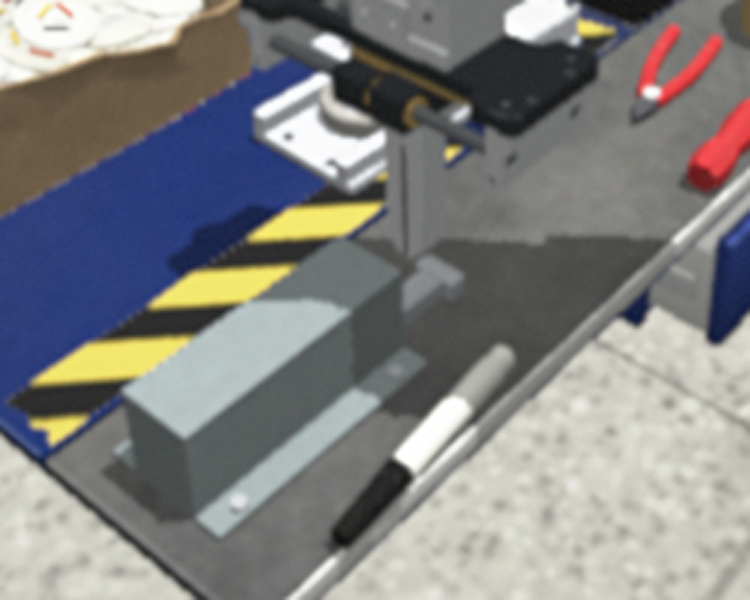

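```bash
python3 - <<'E'
from h import *
import pickle
s=cam('scene'); t=cam('top'); t0=pickle.load(open('top0.pkl','rb')); s0=pickle.load(open('scene0.pkl','rb'))
f=lambda c,p:((px(c,p)-[150,250])*3).round()
print('tcp in crop',f(s,[.3775,.2857,.004]),'at z.08',f(s,[.3775,.2857,.08]))
print('nose corners expected',f(s,[[.364,.2605,.012],[.392,.2605,.012],[.378,.2605,.012]]))
print(ray(t0,221,289,.012),ray(t0,211,289,.012))
u,v=150+440/3,250+275/3; print('scene nose top',ray(s0,u,v,.012))
b=np.hstack([cv2.resize(c['image'][250:330,180:280],None,fx=3.9,fy=5.,interpolation=2) for c in(t0,t)])
cv2.imwrite('pics/t1.png',cv2.cvtColor(b,4))
E
```

```text
tcp in crop [[418. 297.]] at z.08 [[416. 186.]]
nose corners expected [[468. 273.]
 [429. 251.]
 [448. 262.]]
[0.37680503 0.26832368 0.012     ] [0.37694274 0.28872895 0.012     ]
scene nose top [0.3742443  0.27155715 0.012     ]
```

View pics/t1.png

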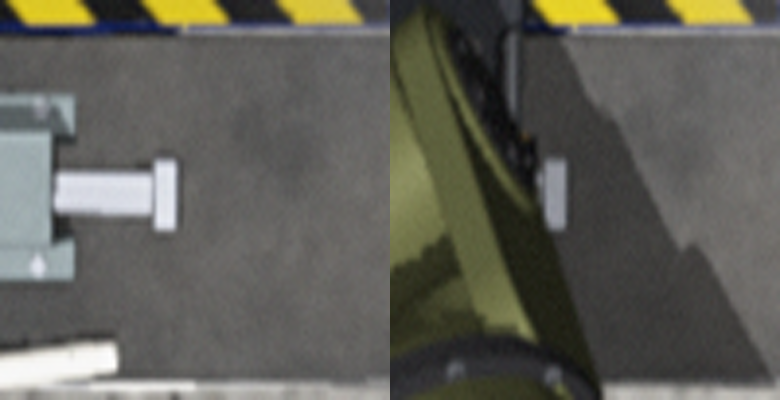

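In the scene crop the shut fingers end near (415,255), above the bar, although the projected TCP is at (418,297). In the top view the foot hasn't moved. I'll check the fingertip height by depth.

```bash
python3 - <<'E'
from h import *
s=cam('scene'); W=pts(s); print(monitor.get_obs()['ee_pos'])
for u in (285,288,291,296,300):
    print(u,[(v,*(W[v,u]*1000).round().tolist()) for v in range(310,362,4)])
E
```

```text
[0.37746564 0.28569416 0.00412189]
285 [(310, 375.0, 296.0, 91.0), (314, 376.0, 295.0, 82.0), (318, 378.0, 294.0, 73.0), (322, 378.0, 294.0, 66.0), (326, 378.0, 294.0, 57.0), (330, 378.0, 295.0, 50.0), (334, 380.0, 293.0, 40.0), (338, 405.0, 267.0, -0.0), (342, 397.0, 275.0, 1.0), (346, 381.0, 292.0, 13.0), (350, 376.0, 298.0, 11.0), (354, 371.0, 303.0, 10.0), (358, 370.0, 305.0, 3.0)]
288 [(310, 370.0, 295.0, 94.0), (314, 371.0, 294.0, 85.0), (318, 370.0, 296.0, 78.0), (322, 371.0, 295.0, 70.0), (326, 369.0, 297.0, 64.0), (330, 371.0, 295.0, 53.0), (334, 371.0, 296.0, 46.0), (338, 401.0, 264.0, -0.0), (342, 384.0, 281.0, 12.0), (346, 378.0, 288.0, 12.0), (350, 371.0, 296.0, 13.0), (354, 371.0, 297.0, 6.0), (358, 369.0, 299.0, -1.0)]
291 [(310, 365.0, 294.0, 95.0), (314, 365.0, 294.0, 87.0), (318, 365.0, 294.0, 80.0), (322, 365.0, 294.0, 72.0), (326, 366.0, 294.0, 64.0), (330, 366.0, 293.0, 55.0), (334, 366.0, 294.0, 47.0), (338, 386.0, 272.0, 14.0), (342, 381.0, 278.0, 12.0), (346, 374.0, 286.0, 13.0), (350, 370.0, 290.0, 10.0), (354, 371.0, 289.0, -0.0), (358, 365.0, 296.0, 0.0)]
296 [(310, 366.0, 282.0, 87.0), (314, 366.0, 282.0, 80.0), (318, 365.0, 283.0, 73.0), (322, 365.0, 284.0, 66.0), (326, 365.0, 283.0, 57.0), (330, 366.0, 282.0, 48.0), (334, 397.0, 247.0, -1.0), (338, 381.0, 266.0, 12.0), (342, 374.0, 273.0, 13.0), (346, 372.0, 276.0, 8.0), (350, 371.0, 277.0, 0.0), (354, 365.0, 284.0, -0.0), (358, 360.0, 290.0, -2.0)]
300 [(310, 435.0, 193.0, -1.0), (314, 426.0, 202.0, -0.0), (318, 420.0, 209.0, -1.0), (322, 412.0, 219.0, -0.0), (326, 405.0, 228.0, 0.0), (330, 399.0, 235.0, -1.0), (334, 392.0, 243.0, -0.0), (338, 385.0, 250.0, -1.0), (342, 371.0, 267.0, 10.0), (346, 364.0, 276.0, 12.0), (350, 366.0, 273.0, 0.0), (354, 360.0, 280.0, -0.0), (358, 354.0, 287.0, -0.0)]
```

Depth puts the real fingertips at z≈0.04, while the reported TCP z is 0.004, so the reported z reads about 36 mm low. I'll open, descend carefully and watch the force.

Request:
{"method": "apply_moves", "body": {"plan": [0, 0, 0, 0, 0, 0, 0, 0, 0, 0, 0, 0, 0, 0, 0, 0, 0, 0, 0, 0, 0, 0, 8, 0, 0, 0, 8, 0, 0, 0, 6, 0, 0, 0, 4, 0, 0, 0, 0, 0], "hand": 0.06}}

```text
time_s: 6.3
ee_pos: [0.3771, 0.2855, -0.0226]
eef_rot: [-3.141, 0.001, 1.571]
force: [0.1, 0.1, 0.4]
grip_width: 0.0494
grip_force: 0.0
```

```bash
python3 - <<'E'
from h import *
s=cam('scene'); W=pts(s); o=monitor.get_obs();print(o['ee_pos'],o['force'])
Z=W[...,2];X=W[...,0];Y=W[...,1]
for lo,hi in((.335,.352),(.395,.415)):
    m=(Y>.272)&(Y<.302)&(X>lo)&(X<hi)&(Z>.006)&(Z<.1)
    print(m.sum(),np.sort(Z[m])[:8].round(3),np.median(X[m]),np.median(Y[m]))
E
```

```text
[ 0.37732833  0.28561285 -0.02217895] [-0.25019493  0.63421063 -0.54258468]
487 [0.011 0.013 0.014 0.014 0.016 0.017 0.017 0.017] 0.34140874126696324 0.29330349966810587
476 [0.011 0.012 0.012 0.013 0.015 0.015 0.015 0.016] 0.40381187677155267 0.291592953843515
```

Request:
{"method": "apply_moves", "body": {"plan": [0, 0, 3, 0, 0, 0, 3, 0, 0, 0, 2, 0, 0, 0, 0, 0]}}

```text
time_s: 6.75
ee_pos: [0.3774, 0.2856, -0.0301]
eef_rot: [-3.141, 0.0, 1.571]
force: [-0.6, -0.4, 1.1]
grip_width: 0.0495
grip_force: 0.0
```

Request:
{"method": "apply_moves", "body": {"plan": [0, 0, 0, 0, 0, 0, 0, 0, 0, 0, 0, 0, 0, 0, 0, 0, 0, 0, 0, 0, 0, 0, 0, 0, 0, 0, 0, 0], "hand": -1}}

```text
time_s: 7.45
ee_pos: [0.3775, 0.2857, -0.0298]
eef_rot: [3.141, -0.0, 1.571]
force: [-0.4, 0.1, 0.9]
grip_width: 0.0151
grip_force: 30.0
```

Request:
{"method": "apply_moves", "body": {"plan": [-5, 0, 0, 0, -10, 0, 0, 0, -10, 0, 0, 0, -10, 0, 0, 0, -10, 0, 0, 0, -10, 0, 0, 0, -10, 0, 0, 0, -10, 0, 0, 0, -10, 0, 0, 0, -10, 0, 0, 0, -10, 0, 0, 0, -10, 0, 0, 0, -10, 0, 0, 0, -10, 0, 0, 0, -10, 0, 0, 0, 0, 0, 0, 0]}}

```text
time_s: 9.05
ee_pos: [0.3776, 0.1395, -0.0298]
eef_rot: [-3.141, 0.0, 1.57]
force: [-0.3, -3.1, 3.7]
grip_width: 0.0153
grip_force: 30.0
```

Request:
{"method": "apply_moves", "body": {"plan": [0, 0, 0, 0, 0, 0, 0, 0, 0, 0, 0, 0, 0, 0, 0, 0, 0, 0, 0, 0, 0, 0, -20, 0, 0, 0, -30, 0, 0, 0, -40, 0], "hand": 0.06}}

```text
time_s: 9.85
ee_pos: [0.3765, 0.1405, 0.0603]
eef_rot: [-3.139, 0.001, 1.571]
force: [0.5, 0.9, 0.1]
grip_width: 0.0498
grip_force: 0.0
```

```bash
python3 - <<'E'
from h import *
t=cam('top'); s=cam('scene'); save(s,'pics/s2.png')
W=pts(s); Z=W[...,2]
b=np.hstack([cv2.resize(t['image'][240:330,180:310],None,fx=3,fy=3,interpolation=2),cv2.resize(s['image'][240:330,230:360],None,fx=3,fy=3,interpolation=2)])
cv2.imwrite('pics/t2.png',cv2.cvtColor(b,4))
X,Y=W[...,0],W[...,1]
m=(X>.35)&(X<.41)&(Y>.2)&(Y<.312)&(Z>.035)&(Z<.052)
print(m.sum(), W[m].min(0),W[m].max(0),np.median(W[m],0))
m=(X>.35)&(X<.41)&(Y>.08)&(Y<.24)&(Z>.006)&(Z<.02)
print(m.sum(), W[m].min(0),W[m].max(0),np.median(W[m],0))
E
```

```text
619 [0.36457772 0.22711699 0.03502498] [0.39159604 0.30258937 0.04693947] [0.37435554 0.26926427 0.04411755]
432 [0.36259524 0.11387226 0.00605524] [0.39178572 0.23990824 0.01991609] [0.37433735 0.16865022 0.01154385]
```

View pics/t2.png

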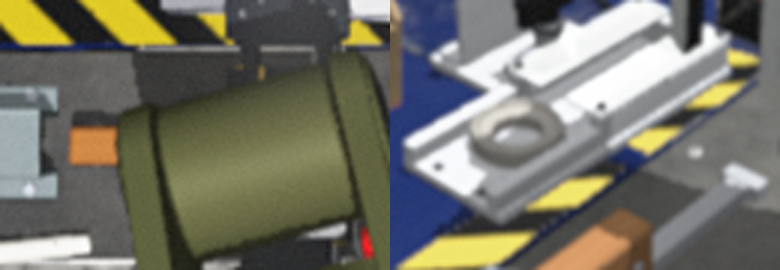

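The stick is out: the handle (orange, at (90,145) in the left crop) is clear of the sleeve, centred at y≈0.265. Next I grasp the handle.

Request:
{"method": "apply_moves", "body": {"plan": [25, 0.3, 0, 0, 25, 0.3, 0, 0, 25, 0.3, 0, 0, 25, 0.3, 0, 0, 25, 0.3, 0, 0, 0, 0, 20, 0, 0, 0, 20, 0, 0, 0, 20, 0, 0, 0, 10, 0, 0, 0, 5, 0, 0, 0, 0, 0]}}

```text
time_s: 11.05
ee_pos: [0.3789, 0.2656, -0.0151]
eef_rot: [-3.141, 0.0, 1.571]
force: [-0.3, -0.2, -0.3]
grip_width: 0.05
grip_force: 0.0
```

Request:
{"method": "apply_moves", "body": {"plan": [0, 0, 0, 0, 0, 0, 0, 0, 0, 0, 0, 0, 0, 0, 0, 0, 0, 0, 0, 0, 0, 0, 0, 0], "hand": -1, "squeeze": 50}}

```text
time_s: 11.65
ee_pos: [0.3792, 0.2658, -0.0144]
eef_rot: [3.141, -0.0, 1.571]
force: [-1.8, -0.3, 6.6]
grip_width: 0.0259
grip_force: 50.0
```

Request:
{"method": "apply_moves", "body": {"plan": [0, 0, -15, 0, 0, 0, -25, 0, 0, 0, -25, 0, 0, 25, 0, 0, 0, 30, 0, 0, 0, 30, 0, 0, 15, 30, 0, 0, 25, 23, 0, 0, 25, 0, 0, 0, 25, 0, 0, 0, 23, 0, 0, 0, 0, 0, 0, 0.035, 0, 0, 0, 0], "squeeze": 60}}

```text
time_s: 12.95
ee_pos: [0.5165, 0.3791, 0.0495]
eef_rot: [-3.141, 0.001, 1.536]
force: [0.6, -0.0, -1.1]
grip_width: 0.0255
grip_force: 60.0
```

```bash
python3 - <<'E'
from h import *
import pickle
s=cam('scene'); t=cam('top'); W=pts(s); Z=W[...,2]; X,Y=W[...,0],W[...,1]
t0=pickle.load(open('top0.pkl','rb'))
print(monitor.get_obs()['ee_pos'],monitor.get_obs()['eef_rot'])
def rep(n,m): print(n,m.sum(),*( (np.percentile(W[m],q,axis=0).round(4)) for q in(1,50,99)))
for y0 in np.arange(.215,.34,.012):
    m=(X>.47)&(X<.55)&(Y>y0)&(Y<y0+.012)&(Z>.04)&(Z<.1); rep('bar %.3f'%y0,m)
b=np.hstack([cv2.resize(t['image'][190:260,190:310],(400,350),interpolation=2),cv2.resize(s['image'][230:330,180:310],(400,350),interpolation=2)])
cv2.imwrite('pics/t3.png',cv2.cvtColor(b,4))
E
```

```text
[0.51683083 0.37842106 0.04985467] [-3.14113701e+00  3.52874226e-04  1.53691668e+00]Traceback (most recent call last):
  File "<stdin>", line 8, in <module>
  File "<stdin>", line 6, in rep
  File "<stdin>", line 6, in <genexpr>
    return _quantile_unchecked(
        a, q, axis, out, overwrite_input, method, keepdims, weights)
    return _ureduce(a,
                    func=_quantile_ureduce_func,
    ...<5 lines>...
                    overwrite_input=overwrite_input,
                    method=method)
    r = func(a, **kwargs)
    result = _quantile(arr,
                       quantiles=q,
    ...<2 lines>...
                       out=out,
                       weights=wgt)
    slices_having_nans = np.isnan(arr[-1, ...])
                                  ~~~^^^^^^^^^
IndexError: index -1 is out of bounds for axis 0 with size 0
```

```bash
python3 - <<'E'
from h import *
s=cam('scene'); t=cam('top'); W=pts(s); Z=W[...,2]; X,Y=W[...,0],W[...,1]
def rep(n,m):
    if m.sum()>3: print(n,m.sum(),*( (np.percentile(W[m],q,axis=0).round(4)) for q in(3,50,97)))
for y0 in np.arange(.2,.34,.012):
    rep('bar %.3f'%y0,(X>.47)&(X<.55)&(Y>y0)&(Y<y0+.012)&(Z>.04)&(Z<.11))
b=np.hstack([cv2.resize(t['image'][190:260,190:310],(400,350),interpolation=2),cv2.resize(s['image'][230:330,180:310],(400,350),interpolation=2)])
cv2.imwrite('pics/t3.png',cv2.cvtColor(b,4))
E
```

```text
bar 0.224 43 [0.4968 0.2289 0.066 ] [0.5051 0.2327 0.0754] [0.5222 0.2357 0.0773]
bar 0.236 88 [0.4974 0.2364 0.0653] [0.5045 0.2408 0.075 ] [0.524  0.2476 0.0775]
bar 0.248 61 [0.5034 0.2484 0.0652] [0.5063 0.2541 0.0749] [0.5195 0.2592 0.0772]
bar 0.260 64 [0.504  0.2605 0.0657] [0.5063 0.2664 0.0755] [0.5193 0.2717 0.0776]
bar 0.272 68 [0.5043 0.2729 0.065 ] [0.5067 0.2783 0.0754] [0.5186 0.2837 0.077 ]
bar 0.284 62 [0.5048 0.2844 0.0656] [0.5074 0.2903 0.0751] [0.5211 0.2952 0.0772]
bar 0.296 69 [0.5049 0.2963 0.0656] [0.5076 0.3025 0.0752] [0.5211 0.3071 0.0773]
bar 0.308 74 [0.5055 0.3083 0.0659] [0.5084 0.3141 0.0749] [0.5213 0.3194 0.0772]
bar 0.320 70 [0.506  0.3203 0.0653] [0.509  0.326  0.0751] [0.5212 0.3313 0.0775]
bar 0.332 75 [0.502  0.3323 0.0667] [0.5066 0.3417 0.0862] [0.5233 0.3438 0.1093]
```

View pics/t3.png

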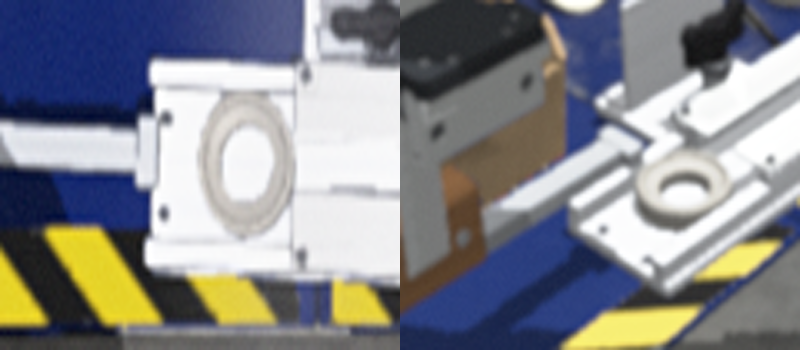

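The top crop shows the foot at (148,150), in line with the channel and just behind the ring at (248,160). The bar is level with its underside at 0.065. I'll lower it and start pushing.

Request:
{"method": "apply_moves", "body": {"plan": [0, 1, 20, 0, 0, 0, 20, 0, 0, 0, 8, 0, 0, 0, 5, 0, 0, 0, 0, 0]}}

```text
time_s: 13.65
ee_pos: [0.518, 0.3786, -0.0028]
eef_rot: [-3.141, 0.0, 1.536]
force: [0.4, 0.5, -1.8]
grip_width: 0.0259
grip_force: 60.0
```

Request:
{"method": "apply_moves", "body": {"plan": [-8, 0, 0, 0, -8, 0, 0, 0, -8, 0, 0, 0, -8, 0, 0, 0, -8, 0, 0, 0, -8, 0, 0, 0, -8, 0, 0, 0, -8, 0, 0, 0, -8, 0, 0, 0, -8, 0, 0, 0, 0, 0, 0, 0]}}

```text
time_s: 14.75
ee_pos: [0.5151, 0.2977, -0.0029]
eef_rot: [-3.141, 0.0, 1.535]
force: [-0.3, -0.8, -1.2]
grip_width: 0.0256
grip_force: 60.0
```

Request:
{"method": "apply_moves", "body": {"plan": [-6, 0, 0, 0, -6, 0, 0, 0, -6, 0, 0, 0, -6, 0, 0, 0, -6, 0, 0, 0, -6, 0, 0, 0, -6, 0, 0, 0, -6, 0, 0, 0, 0, 0, 0, 0]}}

```text
time_s: 15.65
ee_pos: [0.5135, 0.25, -0.0028]
eef_rot: [-3.141, 0.0, 1.536]
force: [-0.1, -0.1, -2.2]
grip_width: 0.0253
grip_force: 60.0
```

Request:
{"method": "apply_moves", "body": {"plan": [-2, 0, 0, 0, -2, 0, 0, 0, -1, 0, 0, 0, -1, 0, 0, 0, 0, 0, 0, 0, 0, 0, 0, 0]}}

```text
time_s: 16.25
ee_pos: [0.5133, 0.2448, -0.0029]
eef_rot: [-3.142, 0.0, 1.536]
force: [-0.0, -0.0, -2.0]
grip_width: 0.0257
grip_force: 60.0
```

Request:
{"method": "apply_moves", "body": {"plan": [-1, 0, 0, 0, -1, 0, 0, 0, -1, 0, 0, 0, 0, 0, 0, 0, 0, 0, 0, 0]}}

```text
time_s: 16.75
ee_pos: [0.5132, 0.2417, -0.0028]
eef_rot: [-3.142, 0.0, 1.536]
force: [0.8, 0.2, -2.3]
grip_width: 0.0252
grip_force: 60.0
```

Request:
{"method": "apply_moves", "body": {"plan": [-1, 0, 0, 0, -1, 0, 0, 0, 0, 0, 0, 0, 0, 0, 0, 0]}}

```text
time_s: 17.15
ee_pos: [0.5134, 0.2407, -0.0025]
eef_rot: [3.141, -0.002, 1.536]
force: [-0.9, 6.8, -0.5]
grip_width: 0.0257
grip_force: 60.0
```

```bash
python3 - <<'E'
from h import *
t=cam('top'); s=cam('scene'); print(monitor.get_obs()['force'])
b=np.hstack([cv2.resize(t['image'][190:250,250:355],(420,240),interpolation=2),cv2.resize(s['image'][220:320,230:360],(380,240),interpolation=2)])
cv2.imwrite('pics/t4.png',cv2.cvtColor(b,4))
E
```

```text
[ 0.12337001  7.29750529 -1.42130674]
```

View pics/t4.png

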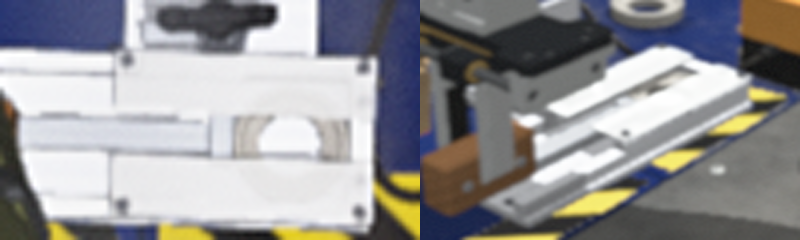

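The ring in the top crop is at (290,140), against the end stop (right edge at 350), and the force rose to 7 N. It is home. I'll retract the stick and lay it on the bench.

Request:
{"method": "apply_moves", "body": {"plan": [8, 0, 0, 0, 10, 0, 0, 0, 10, 0, 0, 0, 10, 0, 0, 0, 10, 0, 0, 0, 10, 0, 0, 0, 10, 0, 0, 0, 12, 0, 0, 0, 0, 0, -15, 0, 0, 0, -20, 0, 0, 0, -18, 0, 0, 0, 0, -0.035]}}

```text
time_s: 18.45
ee_pos: [0.5173, 0.3204, 0.0541]
eef_rot: [3.137, -0.002, 1.571]
force: [0.4, -0.5, -1.5]
grip_width: 0.0256
grip_force: 60.0
```

Request:
{"method": "apply_moves", "body": {"plan": [-20, 0, 0, 0, -25, 0, 0, 0, -25, 0, 0, 0, 0, -20, 0, 0, 0, -25, 0, 0, 0, -25, 0, 0, 0, -25, 0, 0, 0, -20, 0, 0, 0, 0, 0, 0, 0, 0, 20, 0, 0, 0, 20, 0, 0, 0, 10, 0, 0, 0, 10, 0, 0, 0, 0, 0]}}

```text
time_s: 19.85
ee_pos: [0.4009, 0.2495, -0.0104]
eef_rot: [-3.141, 0.001, 1.571]
force: [0.9, -0.2, -1.1]
grip_width: 0.0255
grip_force: 60.0
```

Request:
{"method": "apply_moves", "body": {"plan": [0, 0, 2, 0, 0, 0, 2, 0, 0, 0, 0.5, 0, 0, 0, 0, 0]}}

```text
time_s: 20.25
ee_pos: [0.4011, 0.2498, -0.0141]
eef_rot: [3.141, -0.0, 1.571]
force: [1.1, -0.6, -1.7]
grip_width: 0.0258
grip_force: 60.0
```

Request:
{"method": "apply_moves", "body": {"plan": [0, 0, 0, 0, 0, 0, 0, 0, 0, 0, 0, 0, 0, 0, 0, 0, 0, 0, 0, 0], "hand": 0.06}}

```text
time_s: 20.75
ee_pos: [0.401, 0.2497, -0.0143]
eef_rot: [3.141, -0.0, 1.571]
force: [0.1, -0.2, 0.2]
grip_width: 0.0498
grip_force: 0.0
```

Request:
{"method": "apply_moves", "body": {"plan": [0, 0, -10, 0, 0, 0, -30, 0, 0, 0, -30, 0, 0, 0, -30, 0, 0, 0, -30, 0, 0, 0, -30, 0, 0, 0, 0, 0]}}

```text
time_s: 21.45
ee_pos: [0.4024, 0.2505, 0.1501]
eef_rot: [3.136, -0.003, 1.571]
force: [0.8, 1.0, -0.4]
grip_width: 0.0499
grip_force: 0.0
```

```bash
python3 - <<'E'
from h import *
s=cam('scene'); W=pts(s); Z=W[...,2]; X,Y=W[...,0],W[...,1]
def rep(n,m):
    if m.sum()>3: print(n,m.sum(),*( (np.percentile(W[m],q,axis=0).round(4)) for q in(3,50,97)))
for y0 in np.arange(.1,.3,.02):
    rep('%.3f'%y0,(X>.38)&(X<.43)&(Y>y0)&(Y<y0+.02)&(Z>.006)&(Z<.08))
rep('knob',(X>.54)&(X<.582)&(Y>.06)&(Y<.135)&(Z>.055)&(Z<.08))
rep('plate',(X>.585)&(X<.612)&(Y>.04)&(Y<.15)&(Z>.03)&(Z<.09))
E
```

```text
0.100 91 [0.3863 0.1021 0.0073] [0.3969 0.1097 0.0113] [0.4128 0.1183 0.0131]
0.120 69 [0.3921 0.1204 0.0078] [0.3976 0.1301 0.0114] [0.4077 0.1392 0.013 ]
0.140 70 [0.3927 0.1406 0.0067] [0.3985 0.1505 0.0115] [0.4076 0.1584 0.0129]
0.160 76 [0.3923 0.1604 0.0065] [0.3986 0.1701 0.0114] [0.4083 0.1792 0.0135]
0.180 67 [0.3925 0.1807 0.0071] [0.3976 0.1892 0.0111] [0.4068 0.1988 0.0131]
0.200 96 [0.3878 0.2015 0.0076] [0.3917 0.216  0.0376] [0.409  0.22   0.0459]
0.220 240 [0.3875 0.2205 0.0073] [0.3893 0.2301 0.0397] [0.4104 0.2389 0.0459]
0.240 256 [0.3875 0.2406 0.0081] [0.3896 0.2501 0.0393] [0.4106 0.2596 0.046 ]
0.260 267 [0.3875 0.2609 0.0076] [0.3897 0.2704 0.0399] [0.4114 0.2792 0.0458]
0.280 223 [0.3887 0.2802 0.0096] [0.3979 0.2842 0.0311] [0.4124 0.2861 0.0452]
knob 211 [0.5546 0.0725 0.0558] [0.5597 0.1032 0.067 ] [0.5676 0.1277 0.0735]
plate 487 [0.5987 0.0537 0.0324] [0.6017 0.1167 0.0564] [0.605  0.1427 0.0811]
```

The stick lies flat, with its bar top at 0.012 and handle top at 0.045. Next is the knob.

Request:
{"method": "apply_moves", "body": {"plan": [-19, 20, 0, 0, -19, 20, 0, 0, -19, 20, 0, 0, -19, 20, 0, 0, -19, 20, 0, 0, -19, 20, 0, 0, -19, 20, 0, 0, -20, 20, 0, 0, 0, 0, 0, 0.035, 0, 0, 20, 0, 0, 0, 20, 0, 0, 0, 20, 0, 0, 0, 10, 0, 0, 0, 0, 0], "hand": -0.36, "squeeze": 20}}

```text
time_s: 22.9
ee_pos: [0.56, 0.0967, 0.074]
eef_rot: [-3.138, 0.0, 1.536]
force: [-1.0, -0.2, 0.0]
grip_width: 0.0295
grip_force: 0.0
```

```bash
python3 - <<'E'
from h import *
o=monitor.get_obs();print(o['ee_pos'],o['eef_rot'],o['grip_width'])
s=cam('scene'); t=cam('top')
b=np.hstack([cv2.resize(t['image'][150:250,250:350],(400,400),interpolation=2),cv2.resize(s['image'][180:300,220:340],(400,400),interpolation=2)])
cv2.imwrite('pics/t5.png',cv2.cvtColor(b,4))
E
```

```text
[0.5599901  0.09666553 0.07401284] [-3.13843455e+00  4.70547896e-04  1.53624492e+00] 0.029529559166948077
```

View pics/t5.png

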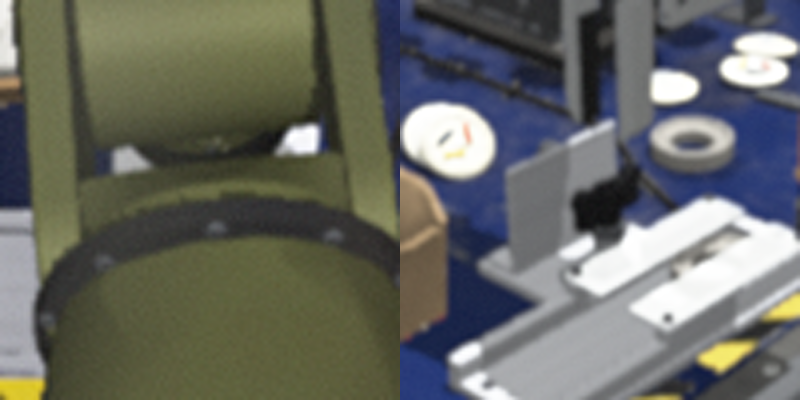

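The fingers hang above the black knob (at (605,200) in the right crop), clear of the plate. I'll descend, close, then turn.

Request:
{"method": "apply_moves", "body": {"plan": [0, 2, 15, 0, 0, 0, 15, 0, 0, 0, 15, 0, 0, 0, 10, 0, 0, 0, 6, 0, 0, 0, 0, 0]}}

```text
time_s: 23.6
ee_pos: [0.5626, 0.0967, 0.0137]
eef_rot: [-3.14, 0.0, 1.536]
force: [0.5, -0.0, -0.0]
grip_width: 0.0302
grip_force: 0.0
```

Request:
{"method": "apply_moves", "body": {"plan": [0, 0, 0, 0, 0, 0, 0, 0, 0, 0, 0, 0, 0, 0, 0, 0, 0, 0, 0, 0], "hand": -1}}

```text
time_s: 24.1
ee_pos: [0.5635, 0.0967, 0.0152]
eef_rot: [3.14, -0.0, 1.536]
force: [2.6, 0.0, 3.2]
grip_width: 0.0102
grip_force: 19.6
```

Request:
{"method": "apply_moves", "body": {"plan": [0, 1, 0, 0, 0, 0, 0, -0.1, 0, 0, 0, -0.1, 0, 0, 0, -0.1, 0, 0, 0, -0.1, 0, 0, 0, -0.1, 0, 0, 0, -0.1, 0, 0, 0, -0.1, 0, 0, 0, -0.1, 0, 0, 0, 0], "squeeze": 30}}

```text
time_s: 25.1
ee_pos: [0.5641, 0.0971, 0.0151]
eef_rot: [3.141, -0.0, 2.34]
force: [0.1, 2.4, 6.1]
grip_width: 0.01
grip_force: 29.8
```

Request:
{"method": "apply_moves", "body": {"plan": [0, 0, 0, -0.1, 0, 0, 0, -0.1, 0, 0, 0, -0.1, 0, 0, 0, -0.1, 0, 0, 0, -0.1, 0, 0, 0, -0.1, 0, 0, 0, -0.1, 0, 0, 0, -0.05, 0, 0, 0, 0]}}

```text
time_s: 26.0
ee_pos: [0.5644, 0.0977, 0.0152]
eef_rot: [3.14, 0.001, 3.088]
force: [1.7, 7.0, 3.5]
grip_width: 0.0099
grip_force: 29.9
```

Request:
{"method": "apply_moves", "body": {"plan": [0, 0, 0, -0.02, 0, 0, 0, -0.02, 0, 0, 0, 0]}}

```text
time_s: 26.3
ee_pos: [0.5644, 0.0977, 0.0152]
eef_rot: [3.14, 0.001, 3.126]
force: [1.4, 7.0, 3.4]
grip_width: 0.0098
grip_force: 30.5
```

Request:
{"method": "apply_moves", "body": {"plan": [0, 0, 0, 0, 0, 0, 0, 0, 0, 0, 0, 0, 0, 0, 0, 0, 0, 0, -10, 0, 0, 0, -30, 0, 0, 0, -30, 0, 0, 0, -30, 0, 0, 0, -30, 0, -30, 0, 0, 0, -30, 0, 0, 0, 0, 0, 0, 0], "hand": -0.4}}

```text
time_s: 27.5
ee_pos: [0.6258, 0.0954, 0.1448]
eef_rot: [-3.142, 0.001, 3.126]
force: [-1.0, 0.5, -0.4]
grip_width: 0.0278
grip_force: 0.0
```

```bash
python3 - <<'E'
from h import *
o=monitor.get_obs();print(o['ee_pos'],o['eef_rot'],o['grip_width'])
s=cam('scene'); W=pts(s); Z=W[...,2]; X,Y=W[...,0],W[...,1]
m=(X>.52)&(X<.597)&(Y>.06)&(Y<.135)&(Z>.055)&(Z<.08)
print(m.sum(),cv2.minAreaRect(W[m][:,:2].astype(np.float32)))
cv2.imwrite('pics/t6.png',cv2.cvtColor(cv2.resize(s['image'][180:340,200:400],(750,600),interpolation=2),4))
E
```

```text
[0.62581458 0.09539106 0.14477505] [-3.14152786e+00  5.26116737e-04  3.12564427e+00] 0.02781348430820812
214 ((0.5623471736907959, 0.09989198297262192), (0.018172195181250572, 0.05785500258207321), 80.25177764892578)
```

View pics/t6.png

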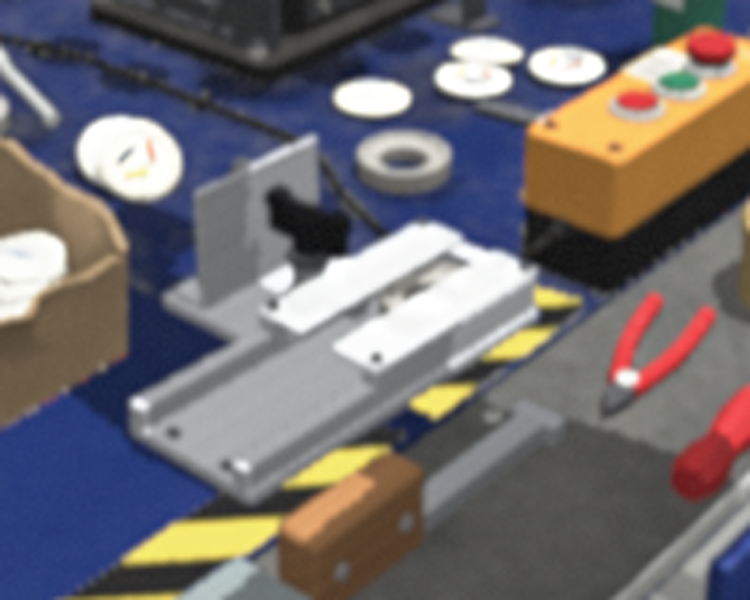

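The wings now stand across the channel (at (305,220)), the ring is in the slit near the stop, the stick lies flat at (420,490), and nothing touches the robot. Handing in.

```bash
python3 -c "
from h import *
print(ctrl.hand_in())"
```

```text
the job is handed in; nothing more can be done
None
```

I carried out every step and handed the job in at about 27.6 s of the 67 s allowed; no verdict came back. The insert was pushed home (about 7 N against the stop), the stick lies flat on the bench, and the knob was turned about 1.57 rad, judged from the gripper's rotation rather than a direct reading of the knob.

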